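# Roll the vial onto the read line and press the button

### The arm

A 6-joint arm with a two-finger parallel gripper is mounted at the origin on a cart in front of the work surface, level with it; the furniture and walls round the work are solid. World frame = base frame: x ahead of the robot, y to its left, z up, the work surface at z = 0. Lengths are in m, angles in rad, forces in N, time in s.
With the tool pointing down it reaches from about 0.35 to 0.975 m from the base axis. Payload 4.9 kg.
Tool frame: the origin (TCP) lies between the finger pads; the fingertips stand 22 mm ahead of it and the grasp point (between the pads) lies 3 mm ahead of it; z points along the fingers, y is the direction in which the jaws open and shut (so a half turn about z gives the same grasp; the last joint's range is limited). The gripper opens to 85 mm and grips with 20 to 120 N. Pads are 22 mm wide; open, the fingers measure 114 mm over their backs; the gripper's body (76 mm by 85 mm) begins 54 mm behind the grasp point. The pads swing forward as they close: fully open they stand 13 mm farther back than shut.
Start: joints at [-1.271, 0.053, 1.613, -0, 1.476, -0.119], TCP at [0.254, -0.571, 0.253] pointing down, gripper open.
Joint ranges: [-3.01, 3.01], [-1.01, 2.22], [0.06, 2.58], [-1.02, 4.17], [0.09, 2.62], [-3.14, 3.14]. Speed limits (rad/s): [2.57, 2.57, 3.14, 3.14, 3.14, 3.14].

### API

Orientations are given as a unit quaternion [x, y, z, w].
In Python, from cell import env, snapshot, finish_job gives the robot as it stands.
- The arm moves only by the tool play_rows, never from a script. Its argument "rows" is a list that holds one entry, the list of rows, each a list of 5 numbers: the shift along the tool's x, y, z in m, then the turn about the tool's z in rad, then the finger opening in m, from 0 to 0.0854. A call has exactly 8 rows; each row shifts and turns the commanded pose from where the row before left it, along the tool's axes as they then stand; what a row does not reach is not made up. A row lasts 1/10 s, in which the tool goes at most 50 mm and 8.59 degrees, less where a joint would pass 70% of its speed; a pose out of reach is approached as far as the arm can. A call with a gripper value outside its range is refused whole. The fingers move at their own pace and stop on an object; "squeeze" is the grip in N (left out, the last holds). Time passes only in rows, so rows that do not move let the fingers close, or fill a call up. It gives the time, the measured TCP pose, the force and the opening at its end, in the units of the state.
- env.sense(): the state, without advancing time (a new reading comes with each control period).
- snapshot(name): name is "scene" or "top" or "wrist"; returns a dict with "color" (400x640x3 uint8, blue, green, red), "intrinsics" (3x3 intrinsics, pixels), "R" (3x3) and "t" (3): a world point X has camera coordinates R X + t; the wrist camera has in their place "hand_eye" (4x4, takes a point from camera to tool coordinates, whose origin is the TCP and whose axes are the flange's). Camera axes: x right, y down, z forward; pixel columns grow to the right and rows downward; lengths in m; the calibration is good to about 2 mm. A picture is of the moment at which its call begins: read the wrist's pose just before it. There is no depth.
- finish_job(): hands the job in, once; it reports no verdict.
The state is a dict: "time": time; "joint_pos": joint angles; "joint_vel": joint speeds; "effort": joint torques, N m; "tool_pos": TCP position; "tcp_rot": TCP orientation; "contact_force": force on the tool from outside, world axes, zero at the start; "torque": the same for the moment, N m; "opening": opening from 0.0 (shut) to 1.0 (fully open).
Only numpy, scipy, OpenCV 4.12 (cv2) and the standard library are available. Lean on these libraries where they do the work, as an engineer would, in place of code of your own. Each camera call takes 0.05 s, during which the arm holds its last target.

### The job

Two capped vials lie on the white reader pad. With the fingertips on its top, roll the thicker vial sideways, never gripping or lifting it, until it lies along the dark line, centred over it; let go of it, then press the pad's button fully down and release it. Leave the thinner vial and the things round the pad where they are.

Things in the scene. Friction and masses are not known exactly. Their poses are not given: they have to be found in the camera images.
- pad: flat white reader pad, 280 (x) x 330 (y) x 12 mm, fixed; origin at the centre of its underside, z up; its x axis runs along the dark line, away from the button, y across the line. Low metal lips along the two y edges stand 5 mm above its top face.
- read_line (a point): middle of the dark line printed on the pad's top face (flat, no groove), axes as the pad's: the line is 170 mm long along x, 5 mm wide, with a short cross bar at each end.
- thick_vial: amber glass, label, black cap; lies 55 to 85 mm left or right of the line, near parallel to it. Glass 30 mm in diameter, 90 long; cap 27 mm, 22 beyond the +x end. 70 g. Origin mid-glass on the axis, x toward the cap; y, z turn as it rolls. Top pressed lightly and moved sideways, it rolls half as far as the fingertip (so several strokes), then stops; pushed at its side it may slide, not roll.
- thin_vial: the thinner vial, to be left alone: the same make, lying on the other side of the line; glass 20 mm in diameter, 70 mm long, the cap 22 mm beyond the +x end. Origin on the axis at the middle of the glass.
- read_button (a joint): travel of the pad's black push button, m: 0 up, 0.006 fully down; sprung, about 5 N holds it down and it comes up by itself.
- read_button_top (a point): centre of the button's flat top, 28 mm in diameter, 34 mm above the worktop when up; its round grey housing, 44 mm in diameter, has its top 10 mm lower. It lies in line with the dark line, 135 mm from the line's middle, toward the robot. Pressed straight down.
- vol_flask: glass volumetric flask, 67 mm in diameter, 217 mm tall, standing right of the pad; origin at the centre of its underside.
- reagent_2: brown reagent bottle, 48 mm in diameter, 106 mm tall, standing left of the pad; origin at the centre of its underside.
- timer: flat bench timer, 58 x 64 x 20 mm, lying left of the pad near the robot; origin at the centre of its underside.
Not all that is in view belongs to the job. Leave any turquoise look-alike of the timer alone. What is shaped like the thick_vial but pink is not meant.

How it is judged:
On the way, in this order (a step that is already met when the one before it is completed fails the run):
1. the thick vial rolls over, more than 1.2 rad from how it lay (angle between thick_vial's own z axis and vertical above 1.2 rad), for 0.02 s.
2. the thick vial lies along the line, within 6 mm and 8 degrees, at rest and let go (y of thick_vial in the frame of read_line between -0.006 and 0.006 m and x of thick_vial in the frame of read_line between -0.045 and 0.045 m and angle between the x axis of thick_vial and the x axis of pad, either way round below 0.14 rad and z of thick_vial in the frame of read_line below 0.019 m and linear speed of thick_vial below 0.01 m/s and angular speed of thick_vial below 0.3 rad/s and contact force between thick_vial and the fingers below 0.05 N), for 0.3 s.
3. the button is pressed fully down with the vial on the line (y of thick_vial in the frame of read_line between -0.006 and 0.006 m and x of thick_vial in the frame of read_line between -0.045 and 0.045 m and angle between the x axis of thick_vial and the x axis of pad, either way round below 0.14 rad and z of thick_vial in the frame of read_line below 0.019 m and value of joint read_button above 0.005 m), for 0.05 s.
At the end, for the whole second after the job is handed in: Thick vial at rest on the pad, axis within 6 mm and 8 degrees of the line, glass middle within 45 mm of the line's middle; afterwards the button went down at least 5 mm and is up again; thin vial within 15 mm of its start, flask, bottle and timer unmoved (15 mm) and upright (y of thick_vial in the frame of read_line between -0.006 and 0.006 m and x of thick_vial in the frame of read_line between -0.045 and 0.045 m and angle between the x axis of thick_vial and the x axis of pad, either way round below 0.14 rad and z of thick_vial in the frame of read_line below 0.019 m and linear speed of thick_vial below 0.01 m/s and angular speed of thick_vial below 0.3 rad/s and value of joint read_button below 0.001 m and distance of thin_vial from where it was at the start of the episode below 0.015 m and angle between each of vol_flask, reagent_2, timer's own z axis and vertical below 0.1 rad); the robot touches nothing.
It fails at once if the thick vial is lifted more than 10 mm off the pad (z of thick_vial in the frame of read_line above 0.025 m).
It fails at once if the button is pressed while the thick vial is off the line (value of joint read_button above 0.003 m and not (y of thick_vial in the frame of read_line between -0.01 and 0.01 m and x of thick_vial in the frame of read_line between -0.055 and 0.055 m and angle between the x axis of thick_vial and the x axis of pad, either way round below 0.2 rad)).
It fails at once if the thin vial is moved more than 15 mm (distance of thin_vial from where it was at the start of the episode above 0.015 m).
It fails at once if the flask, bottle or timer is moved more than 15 mm (distance of any of vol_flask, reagent_2, timer from where it was at the start of the episode above 0.015 m).
It also fails if it takes over 58 s, if anything falls off the work surface, if the arm or the gripper's body presses on something with over 40 N, if the wrist force passes 120 N, or if a joint passes its speed limit or range.

## Working session

There is one attempt and no reset: what is moved stays moved. The work goes in short steps, Python scripts to look and compute and a tool call to move; the robot and the scene stay as the last step left them, time stands still between calls to the robot, and variables do not carry over. Pictures are saved under pics/ and viewed, and the job is handed in when it is done.

Besides the shell and the picture viewer there is one more tool, called after ">>>" as name([rows], argument=value, ...), one row to a line, values as JSON. play_rows: Moves the arm, as the interface text tells. Its arguments: {"type":"object","properties":{"rows":{"type":"array","items":{"type":"array","items":{"type":"array","items":{"type":"number"}}}},"squeeze":{"type":"number"}},"required":["rows"]}

```bash
ls; mkdir -p pics; python3 - <<'E'
from cell import env, snapshot
import cv2, numpy as np
s=env.sense(); print(s)
for n in("scene","top","wrist"):
    d=snapshot(n); cv2.imwrite(f"pics/{n}0.png",d["color"])
    for k in d:
        if k!="color": print(n,k,np.round(d[k],4).tolist())
E
```

```text
pics
{'time': 0.0, 'joint_pos': array([-1.27097444e+00,  5.33836882e-02,  1.61428238e+00, -3.11563832e-05,
        1.47600756e+00, -1.18986725e-01]), 'joint_vel': array([-0.00025787,  0.00050807,  0.00043188, -0.00019005, -0.00106082,
       -0.00170044]), 'effort': array([ 2.66872294e-04, -3.93675828e+01, -3.70180643e+01, -1.35614528e-04,
        6.97901094e-03,  6.58917321e-08]), 'tool_pos': array([ 0.25399952, -0.57042946,  0.25205328]), 'tcp_rot': array([ 9.78154080e-01,  2.07878600e-01, -1.09393439e-04, -1.03483527e-03]), 'contact_force': array([0.47996268, 0.5603867 , 0.48827186]), 'torque': array([ 0.00330322,  0.01339578, -0.04228979]), 'opening': 1.001339008796995}
scene intrinsics [[496.0357, 0.0, 307.0169], [0.0, 496.0357, 205.5593], [0.0, 0.0, 1.0]]
scene R [[-0.4696, -0.8828, 0.0113], [-0.4575, 0.2323, -0.8583], [0.7551, -0.4082, -0.513]]
scene t [0.2663, 0.2427, 1.42]
top intrinsics [[437.996, 0.0, 320.6745], [0.0, 437.996, 192.7254], [0.0, 0.0, 1.0]]
top R [[0.0036, -1.0, 0.0016], [-0.9936, -0.0038, -0.1125], [0.1125, -0.0012, -0.9936]]
top t [0.0442, 0.462, 1.1924]
wrist intrinsics [[296.9159, 0.0, 322.798], [0.0, 296.9159, 197.5638], [0.0, 0.0, 1.0]]
wrist hand_eye [[0.0012, -0.9568, -0.2907, 0.0739], [1.0, 0.0011, 0.0004, -0.001], [-0.0, -0.2907, 0.9568, -0.1195], [0.0, 0.0, 0.0, 1.0]]
```

View pics/top0.png

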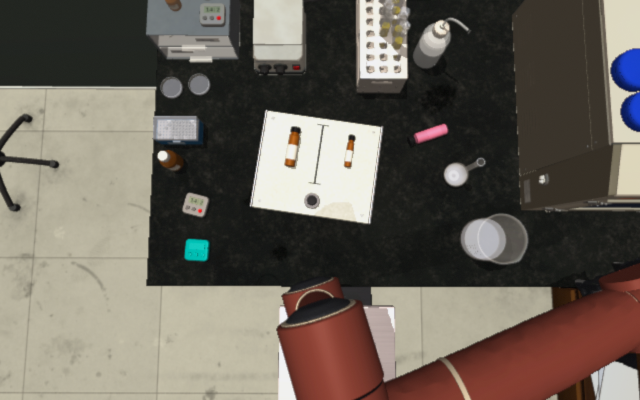

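View pics/scene0.png

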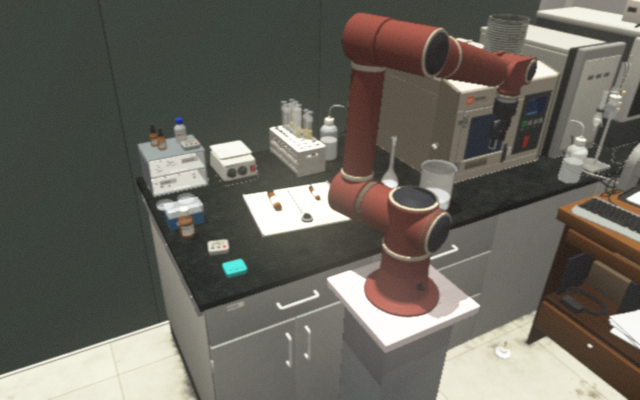

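The top view shows the pad (250–383, 110–222), the thick vial left of the line at (292,147), the thin one at (350,152), the line from (323,125) to (316,183) and the button at (312,201). The flask is at (456,175), the bottle at (170,158) and the timer at (195,205).

```bash
cat > h.py <<'E'
from cell import env, snapshot
import cv2, numpy as np
from scipy.spatial.transform import Rotation as Rn
def shot(n):
    s=env.sense(); d=snapshot(n)
    if n=="wrist":
        T=np.eye(4);T[:3,:3]=Rn.from_quat(s["tcp_rot"]).as_matrix();T[:3,3]=s["tool_pos"]
        W=T@d["hand_eye"]; d["c"]=W[:3,3]; d["Rw"]=W[:3,:3]
    else:
        R=np.array(d["R"]);d["c"]=-R.T@d["t"];d["Rw"]=R.T
    return d
def ray(d,uv,z):
    uv=np.atleast_2d(np.asarray(uv,float))
    p=np.c_[uv,np.ones(len(uv))]@np.linalg.inv(d["intrinsics"]).T@d["Rw"].T
    return d["c"]+p*((z-d["c"][2])/p[:,2])[:,None]
def proj(d,X):
    q=(np.atleast_2d(X)-d["c"])@d["Rw"]; q=q@np.array(d["intrinsics"]).T
    return q[:,:2]/q[:,2:]
E
python3 - <<'E'
from h import *
d=shot("top")
for nm,uv,z in [("line far",(323,125),.012),("line near",(316,183),.012),("button",(312,201),.034),("thick far",(296,127),.027),("thick near",(290,167),.027),("thin far",(351,135),.022),("thin near",(349,168),.022),("padNW",(266,111),.012),("padNE",(383,126),.012),("padSE",(370,222),.012),("padSW",(251,206),.012),("flask",(456,175),.03),("flasktop",(481,161),.21),("bottle",(164,155),.1)]:
    print(nm,np.round(ray(d,uv,z)[0],3))
a=env.sense(); R=Rn.from_quat(a["tcp_rot"]).as_matrix();print(np.round(R,3))
E
```

```text
line far [0.659 0.04  0.012]
line near [0.491 0.059 0.012]
button [0.438 0.07  0.034]
thick far [0.648 0.116 0.027]
thick near [0.534 0.132 0.027]
thin far [ 0.627 -0.039  0.022]
thin near [ 0.533 -0.033  0.022]
padNW [0.699 0.204 0.012]
padNE [ 0.656 -0.132  0.012]
padSE [ 0.382 -0.092  0.012]
padSW [0.425 0.241 0.012]
flask [ 0.513 -0.331  0.03 ]
flasktop [ 0.518 -0.335  0.21 ]
bottle [0.552 0.459 0.1  ]
[[ 0.914  0.407 -0.   ]
 [ 0.407 -0.914  0.001]
 [ 0.    -0.001 -1.   ]]
```

>>> play_rows([
  [[0.02, -0.017, -0.015, 0, 0.05], [0.035, -0.0295, -0.015, 0, 0.05], [0.035, -0.0295, -0.01, 0, 0.05], [0.035, -0.0295, -0.01, 0, 0.05], [0.035, -0.0295, 0, 0, 0.05], [0.035, -0.0295, 0, 0, 0.05], [0.035, -0.0295, 0, 0, 0.05], [0.035, -0.0295, 0, 0, 0.05]],
])

```text
time: 1.0
tool_pos: [0.4057, -0.2572, 0.3033]
tcp_rot: [0.978, 0.208, 0.0, 0.0]
contact_force: [1.3, -0.4, -0.4]
opening: 0.589
```

>>> play_rows([
  [[0.035, -0.0295, 0, 0, 0.05], [0.035, -0.0295, 0, 0, 0.05], [0.035, -0.0295, 0, 0, 0.05], [0.035, -0.0295, 0, 0, 0.05], [0.035, -0.0295, 0, 0, 0.05], [0.035, -0.0295, 0, 0, 0.05], [0.035, -0.0295, 0, 0, 0.05], [0.035, -0.0295, 0, 0, 0.05]],
])

```text
time: 1.8
tool_pos: [0.5656, 0.0724, 0.3032]
tcp_rot: [0.978, 0.208, 0.0, 0.0]
contact_force: [0.4, -1.0, 0.9]
opening: 0.584
```

>>> play_rows([
  [[0, 0, 0, -0.145, 0.05], [0, 0, 0, -0.145, 0.05], [0, 0, 0, -0.145, 0.05], [0, 0, 0, -0.145, 0.05], [0, 0, 0, -0.145, 0.05], [0, 0, 0, -0.145, 0.05], [0, 0, 0, -0.145, 0.05], [0, 0, 0, 0, 0.05]],
])

```text
time: 2.6
tool_pos: [0.5651, 0.0705, 0.303]
tcp_rot: [0.754, 0.657, -0.0, -0.0]
contact_force: [0.0, -0.2, 0.8]
opening: 0.587
```

```bash
python3 - <<'E'
from h import *
s=env.sense(); print(s["time"],s["tool_pos"],s["opening"],s["joint_pos"].round(2)); print(Rn.from_quat(s["tcp_rot"]).as_matrix().round(4))
d=shot("wrist");cv2.imwrite("pics/w1.png",d["color"])
E
```

```text
2.6 [0.56505618 0.07046866 0.30302724] 0.586797322967099 [-0.01 -0.1   1.68  0.    1.56  0.13]
[[ 1.369e-01  9.906e-01 -5.000e-04]
 [ 9.906e-01 -1.369e-01  0.000e+00]
 [-0.000e+00 -5.000e-04 -1.000e+00]]
```

View pics/w1.png

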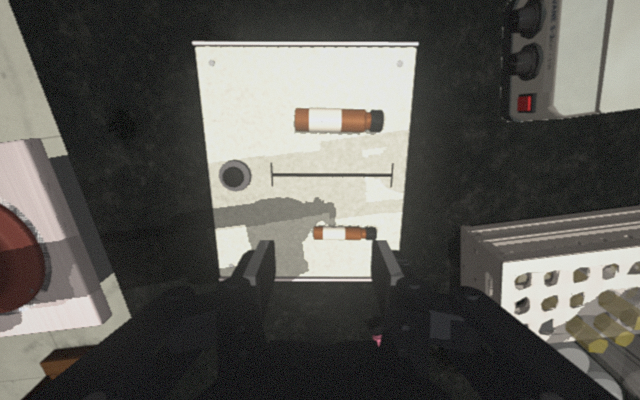

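The wrist view shows the line from (272,174) to (392,174), the thick vial at (295–383, 121), the thin vial at (313–375, 233) and the button at (234,176).

```bash
cat > meas.py <<'E'
from h import *
def meas(tag=None,linez=.012,full=True,d=None):
    d=d or shot("wrist"); im=d["color"]; 
    if tag: cv2.imwrite(f"pics/{tag}.png",im)
    hsv=cv2.cvtColor(im,cv2.COLOR_BGR2HSV)
    amb=((hsv[...,0]<18)&(hsv[...,1]>130)&(hsv[...,2]>50)).astype(np.uint8)
    n,l,st,ce=cv2.connectedComponentsWithStats(amb)
    out=[]
    for i in range(1,n):
        if st[i,4]>60: out.append((st[i].tolist(),ce[i].round(1).tolist()))
    return d,im,hsv,amb,out
E
python3 - <<'E'
from meas import *
d,im,hsv,amb,out=meas()
for o in out: print(o)
g=cv2.cvtColor(im,cv2.COLOR_BGR2GRAY)
ln=[]
for u in range(280,388,4):
    c=g[166:186,u].astype(float); w=np.clip(np.median(c)-25-c,0,None)
    if w.sum()>0: ln.append((u,166+(w*np.arange(20)).sum()/w.sum()))
ln=np.array(ln); print(ln[::6])
P=ray(d,ln,.012); f=np.polyfit(P[:,0],P[:,1],1); print("line slope deg",np.degrees(np.arctan(f[0])))
a,b=ray(d,[(272,174.5),(392,174.5)],.012); print("ends",a,b,np.linalg.norm(a-b),(a+b)/2, np.polyval(f,(a+b)[0]/2))
print("button",ray(d,(234,176),.034))
# vial rows edges
for u in range(300,384,6):
    c=im[95:145,u].astype(int); print(u,[int(x) for x in g[104:138,u]])
E
```

```text
([518, 95, 14, 16, 116], [524.3, 102.6])
([0, 220, 14, 24, 91], [6.4, 229.4])
([347, 231, 19, 8, 113], [355.0, 234.9])
([42, 359, 34, 20, 296], [56.5, 367.0])
[[280.         174.57014925]
 [304.         174.55457227]
 [328.         174.53776435]
 [352.         174.53958944]
 [376.         174.53314917]]
line slope deg -7.935069052768331
ends [0.49117202 0.06475688 0.012     ] [0.65898284 0.04134341 0.012     ] 0.1694363090847475 [0.57507743 0.05305015 0.012     ] 0.052965570951366114
button [[0.44489633 0.07405349 0.034     ]]
300 [231, 231, 234, 230, 154, 108, 113, 116, 121, 125, 123, 126, 131, 131, 131, 135, 131, 130, 126, 125, 123, 111, 111, 103, 107, 100, 101, 119, 160, 203, 227, 232, 232, 228]
306 [229, 230, 236, 231, 157, 108, 112, 115, 117, 117, 123, 124, 128, 132, 130, 132, 132, 130, 127, 122, 118, 114, 108, 107, 104, 96, 95, 121, 165, 216, 230, 233, 232, 231]
312 [231, 231, 230, 212, 201, 213, 225, 231, 232, 230, 233, 232, 232, 230, 233, 234, 232, 232, 233, 233, 232, 231, 230, 224, 216, 197, 176, 148, 155, 177, 228, 233, 232, 230]
318 [231, 232, 228, 208, 191, 210, 226, 230,
[... 1134 characters left out ...]
104, 100, 102, 131, 176, 229, 236, 229, 219]
360 [230, 230, 232, 235, 231, 153, 106, 107, 111, 113, 114, 118, 131, 133, 132, 143, 143, 146, 137, 133, 126, 121, 119, 115, 111, 103, 102, 96, 147, 203, 223, 228, 221, 219]
366 [230, 231, 230, 232, 228, 215, 201, 169, 120, 103, 106, 103, 109, 111, 116, 122, 130, 129, 122, 115, 113, 111, 108, 101, 94, 101, 134, 149, 161, 204, 227, 216, 207, 210]
372 [232, 231, 231, 234, 230, 181, 101, 70, 73, 72, 73, 79, 79, 77, 83, 83, 83, 80, 72, 78, 77, 74, 72, 78, 75, 70, 64, 85, 131, 150, 167, 212, 220, 216]
378 [230, 230, 229, 234, 230, 169, 94, 69, 74, 70, 77, 78, 75, 78, 77, 82, 80, 83, 81, 78, 75, 71, 80, 72, 73, 69, 68, 108, 192, 226, 220, 215, 216, 216]
```

```bash
python3 - <<'E'
import cv2
im=cv2.imread("pics/w1.png")[90:260,190:420]
cv2.imwrite("pics/w1c.png",cv2.resize(im,None,fx=3.4,fy=3.4,interpolation=cv2.INTER_NEAREST))
E
```

```text
(no output)
```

View pics/w1c.png

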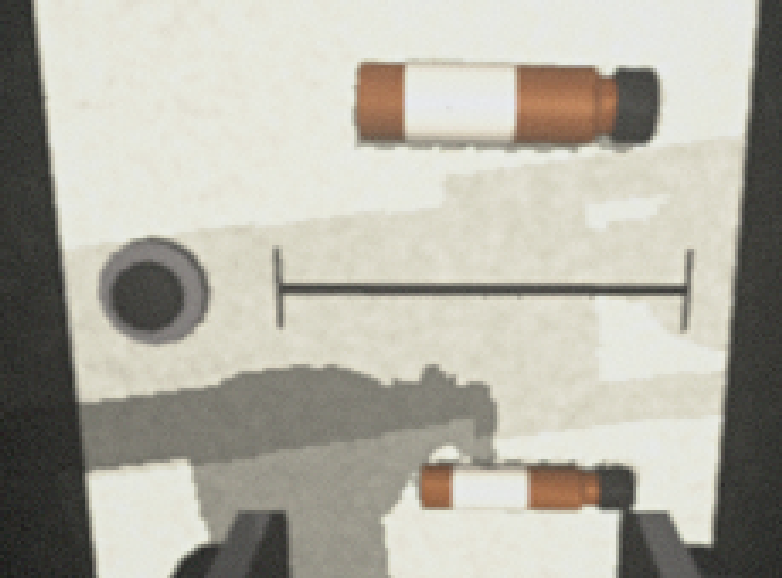

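```bash
python3 - <<'E'
from meas import *
d=shot("wrist")
P=ray(d,[(294.7,119.7),(383.5,120.8)],.027)
L=np.array([.5751,.0530]); th=np.radians(-7.93); ex=np.array([np.cos(th),np.sin(th)]);ey=np.array([-ex[1],ex[0]])
ax=P[1]-P[0];print(P,np.linalg.norm(ax),np.degrees(np.arctan2(ax[1],ax[0])))
m=P[0]+ax/np.linalg.norm(ax)*.045
print("mid",m,"line frame",(m[:2]-L)@ex,(m[:2]-L)@ey)
q=ray(d,[(313.5,233),(376,234)],.022);print(q,[( (p[:2]-L)@ex,(p[:2]-L)@ey) for p in q])
s=env.sense();R=Rn.from_quat(s["tcp_rot"]).as_matrix();print("delta tool to mid",R.T@(m-s["tool_pos"]))
E
```

```text
[[0.53681779 0.13459666 0.027     ]
 [0.65013984 0.11737843 0.027     ]] 0.11462266764502502 -8.639483211514765
mid [0.58130718 0.12783691 0.027     ] line frame -0.004176918297930141 0.07497763450575269
[[ 0.53700341 -0.02767352  0.022     ]
 [ 0.627441   -0.04190355  0.022     ]] [(np.float64(-0.026602312381049632), np.float64(-0.08515798972730836)), (np.float64(0.0649336780603126), np.float64(-0.08677489129851879))]
delta tool to mid [0.05908061 0.00812139 0.27615188]
```

>>> play_rows([
  [[0.033, 0.004, 0.04, 0, 0.045], [0.033, 0.004, 0.04, 0, 0.045], [0, 0, 0.04, 0, 0.045], [0, 0, 0.04, 0, 0.045], [0, 0, 0.04, 0, 0.045], [0, 0, 0.025, 0, 0.045], [0, 0, 0, 0, 0.045], [0, 0, 0, 0, 0.045]],
])

```text
time: 3.55
tool_pos: [0.5817, 0.1323, 0.0817]
tcp_rot: [0.754, 0.657, -0.0, -0.0]
contact_force: [-0.3, 1.1, -0.1]
opening: 0.529
```

```bash
python3 - <<'E'
from h import *
s=env.sense(); print(s["time"],s["tool_pos"],s["opening"],s["contact_force"])
d=shot("wrist");cv2.imwrite("pics/w2.png",d["color"])
d=shot("scene");cv2.imwrite("pics/s2.png",cv2.resize(d["color"][150:280,200:400],None,fx=4,fy=4))
E
```

```text
3.55 [0.58166015 0.1322602  0.08173483] 0.529113455565124 [-0.25637137  1.13022102 -0.07276709]
```

View pics/w2.png

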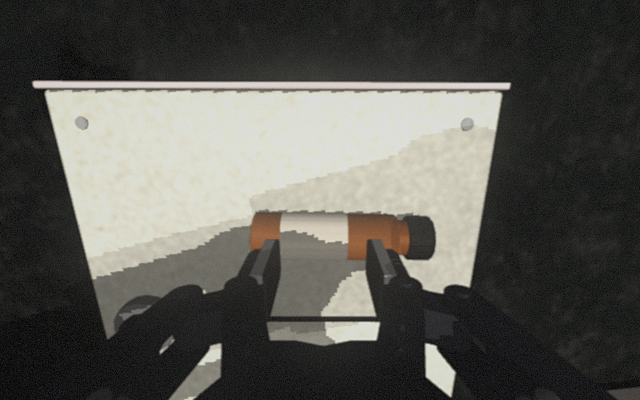

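View pics/s2.png

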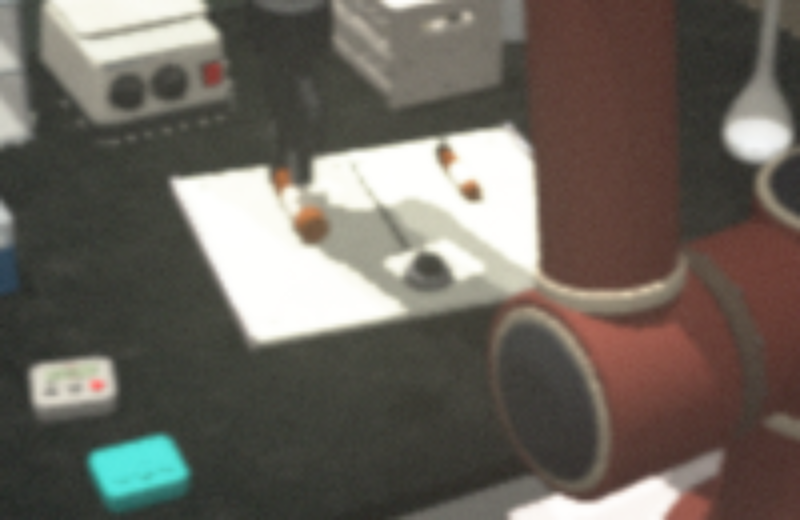

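>>> play_rows([
  [[0, 0, 0.003, 0, 0.045], [0, 0, 0.003, 0, 0.045], [0, 0, 0.002, 0, 0.045], [0, 0, 0.001, 0, 0.045], [0, 0, 0.001, 0, 0.045], [0, 0, 0, 0, 0.045], [0, 0, 0, 0, 0.045], [0, 0, 0, 0, 0.045]],
])

```text
time: 4.45
tool_pos: [0.5815, 0.1323, 0.0714]
tcp_rot: [0.754, 0.657, 0.0, 0.0]
contact_force: [0.0, 0.2, 1.4]
opening: 0.527
```

```bash
python3 - <<'E'
from h import *
s=env.sense(); print(s["time"],s["tool_pos"],s["opening"],s["contact_force"],s["joint_pos"])
E
```

```text
4.45 [0.58152908 0.13228254 0.0714488 ] 0.5272778239904569 [0.04648331 0.24150311 1.3658066 ] [9.89123763e-02 1.64382336e-01 1.81415713e+00 3.93054256e-05
 1.16296840e+00 2.35885707e-01]
```

>>> play_rows([
  [[0.002, 0, 0.001, 0, 0.045], [0, 0, 0.001, 0, 0.045], [0, 0, 0.001, 0, 0.045], [0, 0, 0.001, 0, 0.045], [0, 0, 0.001, 0, 0.045], [0, 0, 0, 0, 0.045], [0, 0, 0, 0, 0.045], [0, 0, 0, 0, 0.045]],
])

```text
time: 5.25
tool_pos: [0.5818, 0.1342, 0.0665]
tcp_rot: [0.754, 0.657, 0.0, 0.0]
contact_force: [-0.2, -0.9, 0.6]
opening: 0.533
```

>>> play_rows([
  [[0, 0, 0.001, 0, 0.045], [0, 0, 0.0005, 0, 0.045], [0, 0, 0, 0, 0.045], [0, 0, 0, 0, 0.045], [0, 0, 0, 0, 0.045], [0, 0, 0, 0, 0.045], [0, 0, 0, 0, 0.045], [0, 0, 0, 0, 0.045]],
])

```text
time: 6.05
tool_pos: [0.5818, 0.1342, 0.0649]
tcp_rot: [0.754, 0.657, 0.0, 0.0]
contact_force: [-0.3, -0.1, -0.1]
opening: 0.528
```

>>> play_rows([
  [[0, 0, 0.001, 0, 0.045], [0, 0, 0.001, 0, 0.045], [0, 0, 0, 0, 0.045], [0, 0, 0, 0, 0.045], [0, 0, 0, 0, 0.045], [0, 0, 0, 0, 0.045], [0, 0, 0, 0, 0.045], [0, 0, 0, 0, 0.045]],
])

```text
time: 6.85
tool_pos: [0.5818, 0.1343, 0.0629]
tcp_rot: [0.754, 0.657, 0.0, 0.0]
contact_force: [-0.2, 1.0, 0.3]
opening: 0.525
```

>>> play_rows([
  [[0, 0, 0.001, 0, 0.045], [0, 0, 0, 0, 0.045], [0, 0, 0, 0, 0.045], [0, 0, 0, 0, 0.045], [0, 0, 0, 0, 0.045], [0, 0, 0, 0, 0.045], [0, 0, 0, 0, 0.045], [0, 0, 0, 0, 0.045]],
])

```text
time: 7.65
tool_pos: [0.5817, 0.1342, 0.0619]
tcp_rot: [0.754, 0.657, -0.0, 0.0]
contact_force: [-0.0, -0.7, -0.7]
opening: 0.526
```

>>> play_rows([
  [[0, 0, 0.001, 0, 0.045], [0, 0, 0, 0, 0.045], [0, 0, 0, 0, 0.045], [0, 0, 0, 0, 0.045], [0, 0, 0, 0, 0.045], [0, 0, 0, 0, 0.045], [0, 0, 0, 0, 0.045], [0, 0, 0, 0, 0.045]],
])

```text
time: 8.45
tool_pos: [0.5819, 0.1344, 0.0617]
tcp_rot: [0.754, 0.657, 0.0, -0.0]
contact_force: [-2.6, 1.1, 5.1]
opening: 0.528
```

>>> play_rows([
  [[0, 0, 0.001, 0, 0.045], [0, 0, 0, 0, 0.045], [0, 0, 0, 0, 0.045], [0, 0, 0, 0, 0.045], [0, 0, 0, 0, 0.045], [0, 0, 0, 0, 0.045], [0, 0, 0, 0, 0.045], [0, 0, 0, 0, 0.045]],
])

```text
time: 9.25
tool_pos: [0.582, 0.1346, 0.0616]
tcp_rot: [0.754, 0.657, 0.0, -0.0]
contact_force: [-4.2, 1.1, 9.1]
opening: 0.531
```

>>> play_rows([
  [[-0.001, 0, -0.0008, 0, 0.045], [-0.003, 0, 0, 0, 0.045], [-0.005, 0, 0, 0, 0.045], [-0.005, 0, 0, 0, 0.045], [-0.005, 0, 0, 0, 0.045], [-0.004, 0, 0, 0, 0.045], [-0.003, 0, 0, 0, 0.045], [-0.002, 0, 0, 0, 0.045]],
])

```text
time: 10.05
tool_pos: [0.5777, 0.1066, 0.0616]
tcp_rot: [0.754, 0.657, -0.0, -0.001]
contact_force: [-3.7, 2.0, 8.5]
opening: 0.527
```

>>> play_rows([
  [[0, 0, 0, 0, 0.045], [0, 0, -0.002, 0, 0.045], [0, 0, -0.004, 0, 0.045], [0.014, 0, -0.006, 0, 0.045], [0.01, 0, 0, 0, 0.045], [0, 0, 0, 0, 0.045], [0, 0, 0, 0, 0.045], [0, 0, 0, 0, 0.045]],
])

```text
time: 10.85
tool_pos: [0.5809, 0.1303, 0.0723]
tcp_rot: [0.754, 0.657, -0.0, -0.0]
contact_force: [-0.1, 0.0, 0.1]
opening: 0.527
```

```bash
python3 - <<'E'
from h import *
s=env.sense(); print(s["time"],s["tool_pos"],s["contact_force"])
d=shot("wrist");cv2.imwrite("pics/w3.png",d["color"])
E
```

```text
10.85 [0.58094807 0.13033993 0.07230006] [-0.13824297  0.01378174  0.12577491]
```

View pics/w3.png

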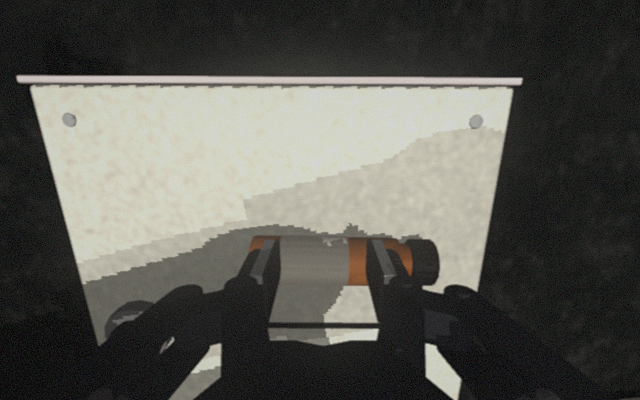

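The vial has moved down the image, now at rows 237–285 and columns 250–438, still parallel to the pad.

```bash
cat > v.py <<'E'
from h import *
L=np.array([.5751,.0530]); th=np.radians(-7.93); ex=np.array([np.cos(th),np.sin(th)]);ey=np.array([-ex[1],ex[0]])
def bis(d,u,a,b):
    K=np.linalg.inv(d["intrinsics"]); r=[K@np.array([u,v,1.]) for v in(a,b)]
    r=[x/np.linalg.norm(x) for x in r]; m=r[0]+r[1]; m/=m[2]
    uv=(np.array(d["intrinsics"])@m)[:2]; p=ray(d,uv,.027)[0][:2]-L
    return p@ex*1000,p@ey*1000
E
python3 - <<'E'
from v import *
d=shot("wrist");g=cv2.cvtColor(d["color"],cv2.COLOR_BGR2GRAY)
for u in (260,352,358,364,420,428): print(u,[int(x) for x in g[226:300,u]])
for u,a,b in [(356,237.5,285)]: print(bis(d,u,a,b))
s=env.sense(); print((s["tool_pos"][:2]-L)@ex,(s["tool_pos"][:2]-L)@ey)
E
```

```text
260 [129, 107, 109, 109, 108, 112, 112, 108, 108, 78, 67, 68, 70, 74, 79, 81, 78, 84, 81, 81, 88, 88, 72, 67, 66, 69, 65, 71, 69, 68, 68, 69, 73, 71, 72, 68, 69, 71, 68, 67, 70, 68, 71, 67, 68, 65, 65, 64, 66, 77, 83, 85, 85, 85, 83, 85, 92, 82, 62, 38, 38, 39, 42, 29, 31, 40, 40, 34, 31, 40, 37, 37, 38, 30]
352 [130, 108, 109, 102, 106, 103, 104, 106, 106, 105, 94, 73, 59, 70, 68, 71, 70, 80, 73, 79, 82, 84, 82, 86, 85, 84, 87, 90, 92, 91, 88, 91, 97, 98, 101, 104, 104, 101, 101, 105, 104, 104, 106, 104, 101, 100, 97, 99, 98, 96, 91, 93, 93, 93, 86, 88, 94, 84, 89, 135, 175, 186, 184, 182, 184, 181, 177, 179, 178, 180, 180, 182, 181, 180]
358 [174, 172, 171, 160, 122, 110, 108, 108, 105, 115, 104, 75, 65, 64, 66, 71, 75, 81, 72, 74, 77, 80, 78, 84, 85, 85, 82, 90, 88, 92, 93, 94, 96, 95, 99, 101, 99, 106, 103, 100, 106, 102, 100, 97, 100, 105, 96, 99, 93, 91, 100, 101, 98, 98, 94, 93, 87, 86, 88, 131, 176, 182, 185, 178, 181, 181, 183, 188, 187, 186, 184, 180, 178, 175]
364 [180, 184, 180, 184, 171, 158, 119, 108, 108, 108, 106, 77, 67, 61, 63, 75, 74, 73, 78, 80, 84, 81, 82, 82, 85
[... 260 characters left out ...]
 177, 178, 174, 145, 106, 86, 55, 49, 55, 50, 42, 47, 47, 50, 43, 46, 40, 47, 46, 43, 49, 46, 43, 45, 47, 49, 45, 41, 47, 50, 53, 40, 56, 49, 48, 43, 46, 50, 46, 44, 46, 41, 38, 39, 42, 39, 36, 35, 42, 29, 33, 35, 30, 30, 31, 27, 30, 33, 33, 37, 38, 32, 35, 27, 26, 29, 34]
428 [192, 192, 188, 190, 188, 185, 187, 190, 193, 190, 191, 182, 156, 91, 48, 46, 46, 52, 45, 41, 44, 45, 42, 50, 46, 44, 45, 47, 45, 46, 44, 47, 50, 41, 42, 46, 48, 46, 38, 46, 49, 43, 47, 48, 48, 38, 43, 40, 41, 43, 46, 36, 28, 34, 35, 32, 32, 29, 52, 125, 177, 186, 189, 181, 141, 73, 36, 40, 25, 33, 28, 38, 38, 35]
(np.float64(15.204912423760025), np.float64(61.048323597794656))
-0.004778699190447692 0.07716970442967087
```

>>> play_rows([
  [[-0.008, 0, 0, 0, 0.045], [0, 0, 0, 0, 0.045], [0, 0, 0.006, 0, 0.045], [0, 0, 0.003, 0, 0.045], [0, 0, 0.0015, 0, 0.045], [0, 0, 0.001, 0, 0.045], [0, 0, 0, 0, 0.045], [0, 0, 0, 0, 0.045]],
])

```text
time: 11.75
tool_pos: [0.5799, 0.1227, 0.0616]
tcp_rot: [0.754, 0.657, -0.0, -0.0]
contact_force: [-3.7, 0.8, 5.7]
opening: 0.528
```

>>> play_rows([
  [[-0.002, 0, 0, 0, 0.045], [-0.004, 0, 0, 0, 0.045], [-0.005, 0, 0, 0, 0.045], [-0.006, 0, 0, 0, 0.045], [-0.006, 0, 0, 0, 0.045], [-0.005, 0, 0, 0, 0.045], [-0.003, 0, 0, 0, 0.045], [-0.001, 0, 0, 0, 0.045]],
])

```text
time: 12.55
tool_pos: [0.575, 0.0907, 0.0617]
tcp_rot: [0.754, 0.657, -0.001, -0.001]
contact_force: [-6.6, 0.5, 7.3]
opening: 0.526
```

>>> play_rows([
  [[0, 0, 0, 0, 0.045], [0, 0, -0.004, 0, 0.045], [0, 0, -0.0075, 0, 0.045], [0.008, 0, 0, 0, 0.045], [0.008, 0, 0, 0, 0.045], [0, 0, 0, 0, 0.045], [0, 0, 0, 0, 0.045], [0, 0, 0, 0, 0.045]],
])

```text
time: 13.35
tool_pos: [0.5778, 0.1066, 0.0724]
tcp_rot: [0.754, 0.657, -0.0, -0.0]
contact_force: [-0.4, 0.5, -0.4]
opening: 0.526
```

```bash
python3 - <<'E'
from v import *
s=env.sense(); print(s["time"],s["tool_pos"],(s["tool_pos"][:2]-L)@ex,(s["tool_pos"][:2]-L)@ey)
d=shot("wrist");cv2.imwrite("pics/w4.png",d["color"]);g=cv2.cvtColor(d["color"],cv2.COLOR_BGR2GRAY)
for u in (325,358): print(u,[int(x) for x in g[226:300,u]])
E
```

```text
13.35 [0.57775157 0.10657694 0.07236976] -0.004765425792860956 0.053430419774154254
325 [111, 123, 131, 130, 140, 143, 148, 153, 158, 166, 164, 167, 170, 174, 178, 171, 136, 119, 112, 113, 102, 106, 102, 101, 105, 104, 107, 110, 107, 111, 110, 109, 107, 105, 105, 103, 105, 107, 105, 107, 104, 101, 106, 99, 103, 102, 102, 100, 102, 102, 104, 99, 101, 103, 105, 100, 101, 100, 96, 101, 96, 99, 99, 97, 98, 99, 102, 95, 70, 37, 38, 42, 33, 48]
358 [62, 61, 68, 65, 70, 73, 75, 77, 83, 78, 80, 81, 78, 78, 85, 82, 83, 85, 88, 94, 90, 95, 96, 94, 99, 100, 99, 103, 105, 104, 103, 101, 99, 101, 96, 89, 93, 89, 92, 90, 86, 87, 86, 87, 84, 77, 77, 72, 85, 111, 163, 174, 172, 174, 177, 182, 182, 180, 175, 177, 173, 174, 172, 177, 175, 177, 179, 168, 110, 52, 42, 41, 38, 42]
```

View pics/w4.png

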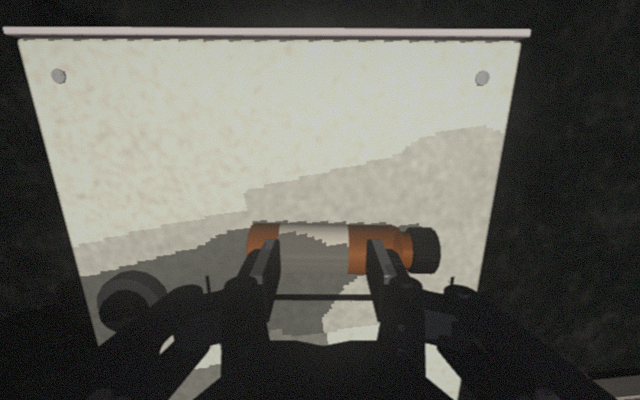

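```bash
python3 - <<'E'
from v import *
d=shot("wrist");g=cv2.cvtColor(d["color"],cv2.COLOR_BGR2GRAY)
for u in (260,300,358,372,425): print(u,[int(x) for x in g[212:235,u]])
print(bis(d,358,222.5,275))
E
```

```text
260 [173, 177, 170, 174, 175, 174, 178, 170, 125, 101, 89, 67, 59, 72, 71, 72, 73, 75, 77, 82, 82, 82, 81]
300 [179, 174, 174, 169, 169, 169, 174, 174, 172, 122, 100, 93, 95, 104, 116, 125, 132, 136, 141, 150, 157, 152, 118]
358 [176, 179, 179, 178, 175, 174, 178, 174, 172, 166, 124, 99, 82, 65, 64, 62, 72, 68, 64, 72, 74, 74, 72]
372 [177, 179, 178, 174, 175, 176, 181, 175, 172, 175, 171, 123, 89, 63, 63, 61, 64, 65, 72, 68, 71, 73, 77]
425 [173, 176, 179, 184, 181, 183, 182, 183, 181, 186, 178, 175, 176, 178, 169, 102, 47, 45, 48, 49, 46, 47, 47]
(np.float64(16.23806777622594), np.float64(45.62388369892122))
```

>>> play_rows([
  [[0, 0, 0.006, 0, 0.045], [0, 0, 0.003, 0, 0.045], [0, 0, 0.0015, 0, 0.045], [0, 0, 0.001, 0, 0.045], [0, 0, 0, 0, 0.045], [0, 0, 0, 0, 0.045], [-0.002, 0, 0, 0, 0.045], [-0.004, 0, 0, 0, 0.045]],
])

```text
time: 14.25
tool_pos: [0.5767, 0.1009, 0.0617]
tcp_rot: [0.754, 0.657, -0.0, -0.001]
contact_force: [-4.2, 1.6, 6.8]
opening: 0.528
```

>>> play_rows([
  [[-0.005, 0, 0, 0, 0.045], [-0.006, 0, 0, 0, 0.045], [-0.006, 0, 0, 0, 0.045], [-0.005, 0, 0, 0, 0.045], [-0.003, 0, 0, 0, 0.045], [-0.001, 0, 0, 0, 0.045], [0, 0, 0, 0, 0.045], [0, 0, 0, 0, 0.045]],
])

```text
time: 15.05
tool_pos: [0.573, 0.0749, 0.0616]
tcp_rot: [0.754, 0.657, -0.001, -0.001]
contact_force: [-4.9, 0.5, 6.2]
opening: 0.534
```

>>> play_rows([
  [[0, 0, 0, 0, 0.045], [0, 0, -0.004, 0, 0.045], [0, 0, -0.0075, 0, 0.045], [0.008, 0, 0, 0, 0.045], [0.008, 0, 0, 0, 0.045], [0, 0, 0, 0, 0.045], [0, 0, 0, 0, 0.045], [0, 0, 0, 0, 0.045]],
])

```text
time: 15.85
tool_pos: [0.5756, 0.0907, 0.0724]
tcp_rot: [0.754, 0.657, -0.0, -0.0]
contact_force: [0.4, 0.4, -0.9]
opening: 0.53
```

```bash
python3 - <<'E'
from v import *
s=env.sense(); print(s["time"],s["tool_pos"],(s["tool_pos"][:2]-L)@ex,(s["tool_pos"][:2]-L)@ey)
d=shot("wrist");cv2.imwrite("pics/w5.png",d["color"]);g=cv2.cvtColor(d["color"],cv2.COLOR_BGR2GRAY)
for u in (260,300,358,425): print(u,[int(x) for x in g[212:235,u]],[int(x) for x in g[265:285,u]])
E
```

```text
15.85 [0.5755542  0.09071344 0.07236831] -0.004753210194145502 0.03741546469656482
260 [176, 174, 177, 174, 180, 175, 178, 180, 168, 127, 104, 73, 68, 71, 74, 72, 81, 74, 83, 83, 82, 84, 82] [66, 63, 65, 67, 62, 69, 63, 61, 62, 64, 69, 83, 80, 83, 80, 76, 82, 81, 81, 59]
300 [181, 178, 174, 173, 172, 176, 176, 185, 172, 126, 98, 95, 99, 108, 120, 123, 128, 136, 139, 148, 153, 150, 131] [104, 105, 106, 107, 104, 100, 99, 100, 90, 58, 36, 43, 44, 34, 41, 58, 93, 100, 94, 99]
358 [180, 181, 181, 179, 178, 177, 177, 174, 176, 173, 145, 114, 89, 73, 62, 67, 68, 70, 64, 73, 74, 74, 81] [91, 90, 89, 84, 86, 90, 76, 83, 84, 59, 46, 40, 46, 40, 43, 91, 167, 175, 179, 176]
425 [174, 171, 175, 177, 176, 177, 181, 181, 186, 182, 187, 180, 180, 169, 150, 97, 44, 45, 50, 46, 47, 45, 49] [32, 45, 35, 38, 33, 40, 28, 36, 70, 94, 65, 38, 38, 27, 31, 75, 143, 179, 186, 185]
```

View pics/w5.png

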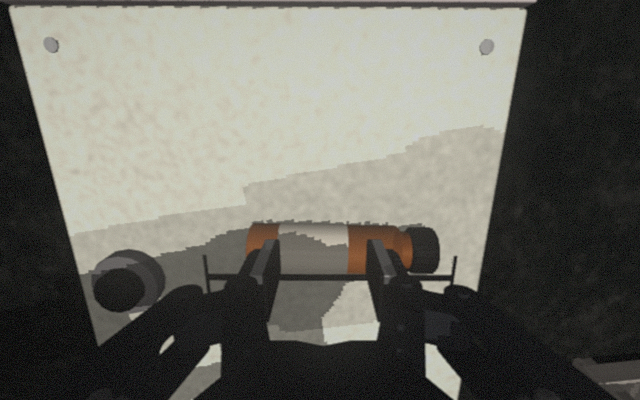

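Vial sits in the same image position relative to the tool (rows 222–275), now about 29.5 mm from the line; repeating.

>>> play_rows([
  [[0, 0, 0.006, 0, 0.045], [0, 0, 0.003, 0, 0.045], [0, 0, 0.0015, 0, 0.045], [0, 0, 0.001, 0, 0.045], [0, 0, 0, 0, 0.045], [0, 0, 0, 0, 0.045], [-0.002, 0, 0, 0, 0.045], [-0.004, 0, 0, 0, 0.045]],
])

```text
time: 16.7
tool_pos: [0.5745, 0.085, 0.0617]
tcp_rot: [0.754, 0.657, -0.0, -0.001]
contact_force: [-4.3, 0.8, 6.2]
opening: 0.531
```

>>> play_rows([
  [[-0.005, 0, 0, 0, 0.045], [-0.006, 0, 0, 0, 0.045], [-0.006, 0, 0, 0, 0.045], [-0.005, 0, 0, 0, 0.045], [-0.003, 0, 0, 0, 0.045], [-0.001, 0, 0, 0, 0.045], [0, 0, 0, 0, 0.045], [0, 0, 0, 0, 0.045]],
])

```text
time: 17.5
tool_pos: [0.5706, 0.059, 0.0616]
tcp_rot: [0.754, 0.657, -0.001, -0.001]
contact_force: [-6.9, 0.7, 7.7]
opening: 0.526
```

>>> play_rows([
  [[0, 0, 0, 0, 0.045], [0, 0, -0.004, 0, 0.045], [0, 0, -0.0075, 0, 0.045], [0.008, 0, 0, 0, 0.045], [0.008, 0, 0, 0, 0.045], [0, 0, 0, 0, 0.045], [0, 0, 0, 0, 0.045], [0, 0, 0, 0, 0.045]],
])

```text
time: 18.3
tool_pos: [0.5734, 0.0749, 0.0724]
tcp_rot: [0.754, 0.657, -0.0, -0.0]
contact_force: [-1.3, 0.6, 0.2]
opening: 0.525
```

```bash
python3 - <<'E'
from v import *
s=env.sense(); print(s["time"],s["tool_pos"],(s["tool_pos"][:2]-L)@ex,(s["tool_pos"][:2]-L)@ey)
d=shot("wrist");cv2.imwrite("pics/w6.png",d["color"]);g=cv2.cvtColor(d["color"],cv2.COLOR_BGR2GRAY)
for u in (260,300,358,425): print(u,[int(x) for x in g[212:235,u]],[int(x) for x in g[265:285,u]])
E
```

```text
18.3 [0.57338773 0.07488351 0.07238117] -0.004715009623075958 0.02143801346544957
260 [180, 178, 179, 175, 176, 177, 175, 177, 170, 126, 97, 75, 65, 69, 71, 72, 75, 79, 78, 76, 84, 79, 81] [69, 63, 67, 60, 62, 64, 61, 66, 63, 66, 76, 80, 81, 84, 80, 81, 87, 84, 78, 50]
300 [175, 178, 181, 179, 175, 177, 180, 184, 172, 128, 100, 90, 101, 110, 118, 129, 133, 136, 145, 151, 150, 158, 156] [112, 108, 109, 104, 104, 101, 104, 96, 96, 95, 93, 97, 99, 98, 100, 104, 97, 101, 100, 98]
358 [179, 179, 182, 178, 181, 178, 178, 179, 180, 181, 163, 122, 94, 68, 62, 60, 66, 69, 68, 74, 72, 80, 77] [92, 91, 86, 90, 81, 86, 84, 74, 80, 94, 111, 156, 181, 183, 182, 179, 178, 179, 179, 179]
425 [182, 188, 179, 183, 183, 179, 181, 176, 177, 173, 177, 179, 180, 187, 170, 106, 52, 43, 51, 44, 48, 44, 53] [41, 37, 43, 36, 30, 42, 32, 39, 102, 170, 182, 186, 186, 183, 182, 176, 175, 172, 172, 169]
```

View pics/w6.png

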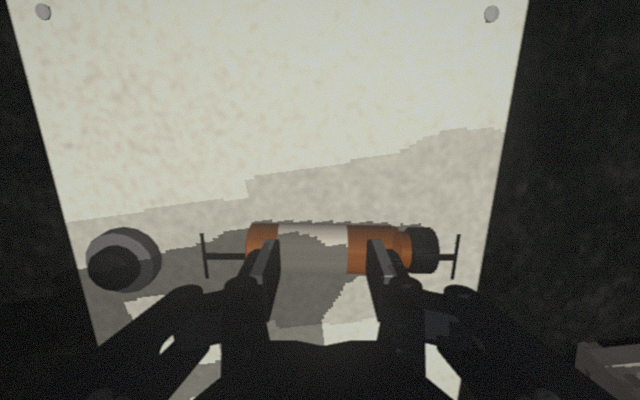

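```bash
python3 - <<'E'
from v import *
d=shot("wrist");g=cv2.cvtColor(d["color"],cv2.COLOR_BGR2GRAY).astype(float)
def lc(u):
    c=g[245:270,u]; w=np.clip(np.median(c)-20-c,0,None); return 245+(w*np.arange(25)).sum()/w.sum()
for u in (212,220,228,236,443,447,451):
    v=lc(u); p=ray(d,(u,v),.012)[0][:2]-L; print(u,round(v,2),p@ex*1000,p@ey*1000)
for r in((223,275.3),(222.7,275)): print(bis(d,358,*r))
E
```

```text
212 255.85 -79.88865360193569 0.32119127889351373
220 255.92 -74.50375187348298 0.2831920240784924
228 256.07 -69.12325323117146 0.1882393179749295
236 256.07 -63.73219426923826 0.201715293681066
443 256.61 75.78008759373293 0.1893853624531977
447 256.78 78.49251486348868 0.06395316079581649
451 257.7 81.2767839098422 -0.613670401401613
(np.float64(16.293399631526107), np.float64(13.392757184774679))
(np.float64(16.285927942046115), np.float64(13.59401004056803))
```

>>> play_rows([
  [[0, 0, 0.006, 0, 0.045], [0, 0, 0.003, 0, 0.045], [0, 0, 0.0015, 0, 0.045], [0, 0, 0.001, 0, 0.045], [0, 0, 0, 0, 0.045], [0, 0, 0, 0, 0.045], [-0.002, 0, 0, 0, 0.045], [-0.004, 0, 0, 0, 0.045]],
])

```text
time: 19.2
tool_pos: [0.5723, 0.0692, 0.0617]
tcp_rot: [0.754, 0.657, -0.0, -0.001]
contact_force: [-2.9, 1.0, 5.2]
opening: 0.527
```

>>> play_rows([
  [[-0.005, 0, 0, 0, 0.045], [-0.005, 0, 0, 0, 0.045], [-0.005, 0, 0, 0, 0.045], [-0.0035, 0, 0, 0, 0.045], [-0.0015, 0, 0, 0, 0.045], [-0.0007, 0, 0, 0, 0.045], [0, 0, 0, 0, 0.045], [0, 0, 0, 0, 0.045]],
])

```text
time: 20.0
tool_pos: [0.5691, 0.0485, 0.0617]
tcp_rot: [0.754, 0.657, -0.001, -0.001]
contact_force: [-6.1, 1.1, 6.6]
opening: 0.527
```

>>> play_rows([
  [[0, 0, -0.002, 0, 0.045], [0, 0, -0.004, 0, 0.045], [0, 0, -0.0075, 0, 0.045], [0, 0, -0.03, 0, 0.045], [0, 0, -0.03, 0, 0.045], [0, 0, -0.03, 0, 0.045], [0, 0, -0.03, 0, 0.045], [0, 0, 0, 0, 0.045]],
])

```text
time: 20.8
tool_pos: [0.5731, 0.0482, 0.2012]
tcp_rot: [0.754, 0.657, 0.004, 0.004]
contact_force: [-0.2, -0.6, 1.0]
opening: 0.526
```

>>> play_rows([
  [[-0.03, -0.03, -0.01, 0, 0.03], [-0.03, -0.03, 0, 0, 0.02], [-0.02, -0.03, 0, 0, 0.01], [0, -0.02, 0, 0, 0.0], [0, 0, 0, 0, 0.0], [0, 0, 0, 0, 0.0], [0, 0, 0, 0, 0], [0, 0, 0, 0, 0]],
])

```text
time: 21.6
tool_pos: [0.4508, -0.0157, 0.2047]
tcp_rot: [0.754, 0.657, -0.0, -0.0]
contact_force: [-0.1, 1.3, -0.1]
opening: -0.002
```

```bash
python3 - <<'E'
from v import *
s=env.sense(); print(s["time"],s["tool_pos"],(s["tool_pos"][:2]-L)@ex,(s["tool_pos"][:2]-L)@ey,s["contact_force"])
d=shot("wrist");cv2.imwrite("pics/w7.png",d["color"])
E
```

```text
21.6 [ 0.4507588  -0.01572472  0.20469085] -0.11367068812386275 -0.0852220348699353 [-0.08561342  1.28589744 -0.0839415 ]
```

View pics/w7.png

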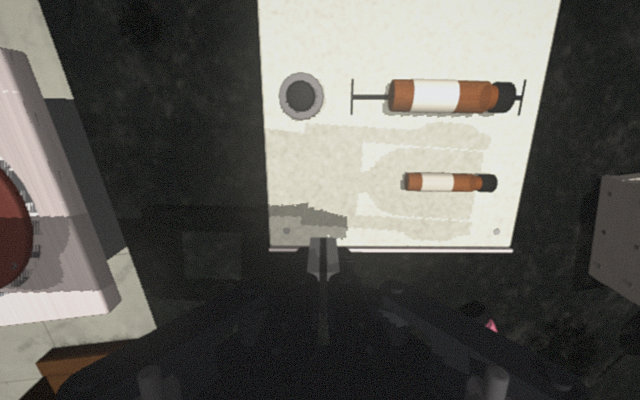

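The thick vial covers the line (columns 389–517, rows 79–113), the thin vial is undisturbed at (450,182), and the button is at (301,95).

```bash
python3 - <<'E'
from v import *
d=shot("wrist");g=cv2.cvtColor(d["color"],cv2.COLOR_BGR2GRAY)
cv2.imwrite("pics/w7c.png",cv2.resize(d["color"][55:140,270:535],None,fx=3,fy=3,interpolation=cv2.INTER_NEAREST))
for u in (400,425,450,478): print(u,[int(x) for x in g[72:86,u]],[int(x) for x in g[104:124,u]])
print([int(x) for x in g[97,380:396]],[int(x) for x in g[97,508:524]])
gf=g.astype(float)
for u in (358,366,374,382):
    c=gf[88:106,u]; w=np.clip(np.median(c)-20-c,0,None); v=88+(w*np.arange(18)).sum()/w.sum()
    p=ray(d,(u,v),.012)[0][:2]-L; print(u,round(v,2),p@ex*1000,p@ey*1000)
s=env.sense();R=Rn.from_quat(s["tcp_rot"]).as_matrix()
m=((g<85)&(np.hypot(*np.meshgrid(np.arange(640)-301,np.arange(400)-95))<18)).astype(np.uint8)
M=cv2.moments(m,True);uv=(M['m10']/M['m00'],M['m01']/M['m00']);b=ray(d,uv,.034)[0]
print(uv,m.sum(),b,(b[:2]-L)@ex,(b[:2]-L)@ey,"delta",R.T@(b-s["tool_pos"]))
E
```

```text
400 [229, 230, 231, 232, 231, 233, 230, 155, 107, 114, 120, 116, 116, 121] [109, 106, 102, 99, 103, 86, 88, 104, 152, 162, 165, 189, 206, 227, 231, 229, 231, 231, 230, 230]
425 [230, 230, 228, 228, 230, 231, 219, 199, 200, 219, 225, 229, 230, 230] [225, 223, 215, 208, 193, 182, 171, 149, 127, 139, 173, 226, 232, 233, 231, 231, 231, 231, 231, 229]
450 [226, 227, 228, 227, 230, 230, 226, 201, 193, 210, 221, 228, 230, 231] [227, 223, 215, 210, 198, 189, 176, 157, 135, 140, 149, 174, 223, 230, 232, 230, 232, 229, 214, 208]
478 [229, 226, 228, 229, 231, 230, 232, 228, 181, 113, 92, 104, 107, 111] [107, 106, 105, 100, 94, 95, 91, 85, 84, 143, 215, 216, 227, 231, 229, 227, 229, 229, 230, 232]
[88, 84, 82, 83, 72, 80, 78, 77, 76, 82, 76, 79, 78, 82, 94, 113] [55, 54, 59, 56, 54, 53, 47, 54, 52, 49, 50, 49, 49, 46, 82, 166]
358 96.67 -79.61345219907321 -0.04895265874869215
366 96.68 -71.64604627148167 -0.02656114195319728
374 96.67 -63.67934341393168 0.00815248150844634
382 96.78 -55.70575420286753 -0.07366796177831866
(299.03617021276597, 97.06808510638298) 470 [0.43955762 0.0705737  0.034     ] -0.13667076470943798 -0.0012942024495509778 delta [ 0.08401353 -0.02257693  0.17062467]
```

View pics/w7c.png

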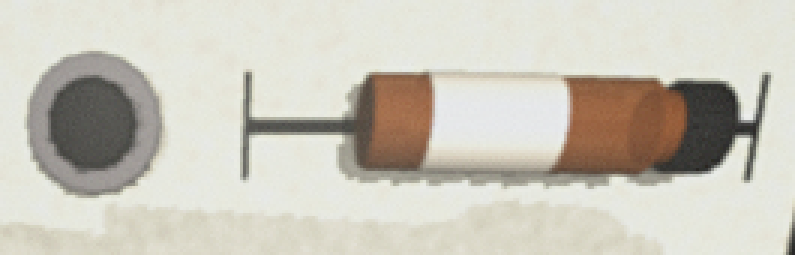

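```bash
python3 - <<'E'
from v import *
d=shot("wrist")
print(bis(d,400,79.3,111.5),bis(d,425,78.7,111.6),bis(d,478,80.6,112.8))
d2=shot("top"); cv2.imwrite("pics/t7.png",cv2.resize(d2["color"][90:240,230:430],None,fx=4,fy=4))
E
```

```text
(np.float64(-41.664866067510346), np.float64(0.4499283875072548)) (np.float64(-18.013798877772864), np.float64(0.745988088502887)) (np.float64(32.369956375877386), np.float64(-0.4534949132153543))
```

View pics/t7.png

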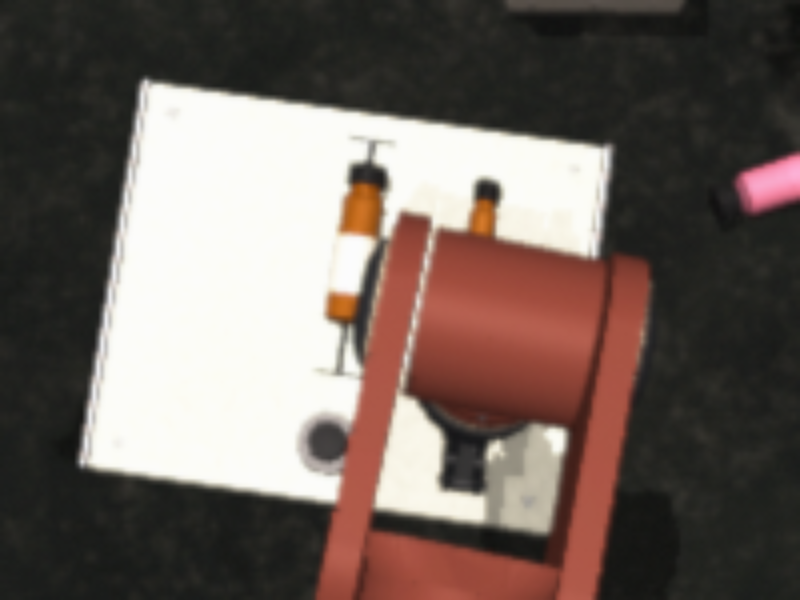

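Vial is within about 0.5 mm and 1° of the line and has been let go. Moving over the button with shut fingers.

>>> play_rows([
  [[0.03, -0.007, 0, 0, 0], [0.03, -0.007, 0, 0, 0], [0.025, -0.0076, 0, 0, 0], [0, 0, 0.04, 0, 0], [0, 0, 0.04, 0, 0], [0, 0, 0.04, 0, 0], [0, 0, 0.015, 0, 0], [0, 0, 0, 0, 0]],
])

```text
time: 22.6
tool_pos: [0.4377, 0.0714, 0.0665]
tcp_rot: [0.754, 0.657, -0.003, -0.002]
contact_force: [-0.6, 0.4, -0.1]
opening: 0.003
```

```bash
python3 - <<'E'
from v import *
s=env.sense(); print(s["time"],s["tool_pos"],(s["tool_pos"][:2]-L)@ex,(s["tool_pos"][:2]-L)@ey,s["contact_force"],s["opening"])
d=shot("wrist");cv2.imwrite("pics/w8.png",d["color"])
E
```

```text
22.6 [0.43769868 0.07138828 0.06645157] -0.13862430300045178 -0.0007438844409610857 [-0.61818402  0.37216712 -0.10245248] 0.0028262023368168182
```

View pics/w8.png

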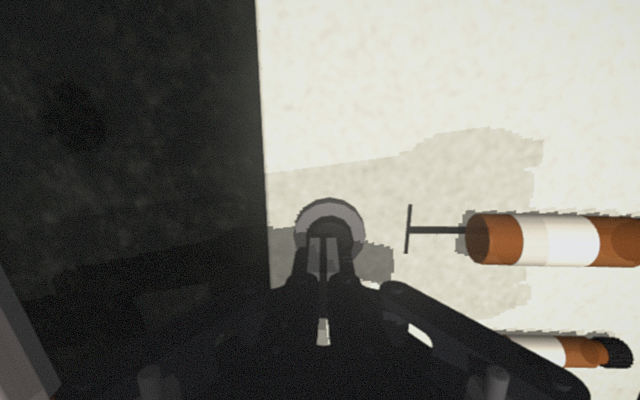

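The shut fingertips stand over the button, at (325,240). Pressing in steps.

>>> play_rows([
  [[0, 0.001, 0.002, 0, 0], [0, 0, 0.003, 0, 0], [0, 0, 0.003, 0, 0], [0, 0, 0.002, 0, 0], [0, 0, 0, 0, 0], [0, 0, 0, 0, 0], [0, 0, 0, 0, 0], [0, 0, 0, 0, 0]],
])

```text
time: 23.45
tool_pos: [0.4413, 0.0711, 0.0598]
tcp_rot: [0.754, 0.657, 0.0, 0.0]
contact_force: [-0.3, -1.0, 0.3]
opening: 0.004
```

>>> play_rows([
  [[0, 0, 0.002, 0, 0], [0, 0, 0.002, 0, 0], [0, 0, 0.002, 0, 0], [0, 0, 0, 0, 0], [0, 0, 0, 0, 0], [0, 0, 0, 0, 0], [0, 0, 0, 0, 0], [0, 0, 0, 0, 0]],
])

```text
time: 24.25
tool_pos: [0.4413, 0.0711, 0.0538]
tcp_rot: [0.754, 0.657, 0.0, 0.0]
contact_force: [-0.2, 0.3, 1.7]
opening: -0.001
```

>>> play_rows([
  [[0, 0, 0.002, 0, 0], [0, 0, 0.001, 0, 0], [0, 0, 0, 0, 0], [0, 0, 0, 0, 0], [0, 0, 0, 0, 0], [0, 0, 0, 0, 0], [0, 0, 0, 0, 0], [0, 0, 0, 0, 0]],
])

```text
time: 25.05
tool_pos: [0.4414, 0.0711, 0.0508]
tcp_rot: [0.754, 0.657, 0.0, 0.0]
contact_force: [-0.8, 0.2, 4.4]
opening: -0.001
```

>>> play_rows([
  [[0, 0, 0.001, 0, 0], [0, 0, 0.001, 0, 0], [0, 0, 0, 0, 0], [0, 0, 0, 0, 0], [0, 0, 0, 0, 0], [0, 0, 0, 0, 0], [0, 0, 0, 0, 0], [0, 0, 0, 0, 0]],
])

```text
time: 25.85
tool_pos: [0.4415, 0.0711, 0.0499]
tcp_rot: [0.754, 0.657, -0.0, -0.0]
contact_force: [-4.9, 0.1, 13.5]
opening: 0.004
```

Bottomed out: tool stopped at z 0.0499 (6 mm below the 0.056 contact height) with 13.5 N. Releasing and backing off.

>>> play_rows([
  [[0, 0, -0.002, 0, 0], [0, 0, -0.004, 0, 0], [0, 0, -0.008, 0, 0], [0, 0, -0.03, 0, 0], [0, 0, -0.04, 0, 0], [0, 0, -0.04, 0, 0], [0, 0, -0.03, 0, 0], [0, 0, 0, 0, 0]],
])

```text
time: 26.65
tool_pos: [0.4436, 0.0712, 0.2081]
tcp_rot: [0.754, 0.657, 0.003, 0.003]
contact_force: [0.6, 0.6, 0.7]
opening: -0.001
```

>>> play_rows([
  [[-0.04, 0, 0, 0, 0], [-0.045, 0, 0, 0, 0], [-0.045, 0, 0, 0, 0], [-0.03, 0, 0, 0, 0], [0, 0, 0, 0, 0], [0, 0, 0, 0, 0], [0, 0, 0, 0, 0], [0, 0, 0, 0, 0]],
])

```text
time: 27.45
tool_pos: [0.4193, -0.0863, 0.2022]
tcp_rot: [0.753, 0.658, -0.0, -0.0]
contact_force: [0.4, -0.0, -0.3]
opening: 0.006
```

```bash
python3 - <<'E'
from v import *
s=env.sense(); print(s["time"],s["tool_pos"],s["contact_force"],np.abs(s["joint_vel"]).max())
d=shot("wrist");cv2.imwrite("pics/w9.png",d["color"])
d=shot("top");cv2.imwrite("pics/t9.png",d["color"])
E
```

```text
27.45 [ 0.41929549 -0.08632512  0.20223365] [ 0.43928007 -0.01796447 -0.26581618] 0.005029326499269728
```

View pics/w9.png

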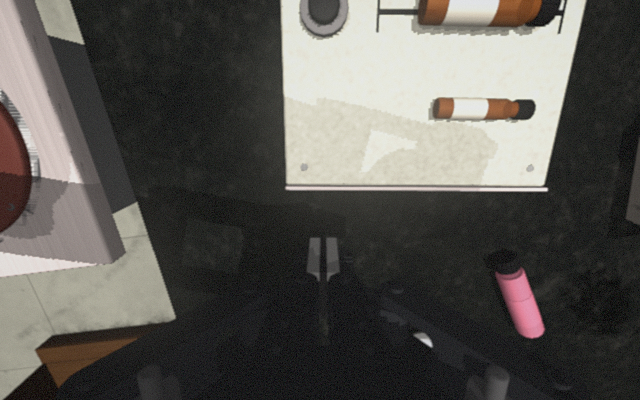

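View pics/t9.png

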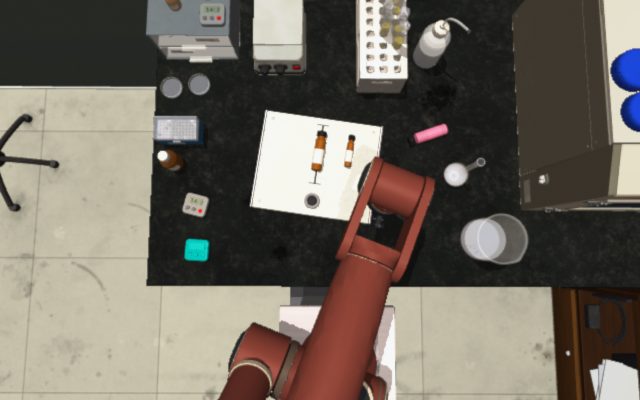

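The vial lies along the line at (319,151) in the top view. Bottle, timer, flask and thin vial are where they began, and the robot is clear of everything. Handing in.

```bash
python3 -c "
from cell import finish_job
print(finish_job())"
```

```text
the job is handed in; nothing more can be done
None
```

I rolled the thick vial onto the dark line, pressed the button fully down and released it, and handed the job in at about 27.6 s of the 58 s limit; no verdict is reported.

- **Rolling:** I used five strokes of two parted fingertips on the vial's top, pressing with about 5–9 N. The vial started about 75 mm left of the line and was never gripped or lifted. The fingertips were then raised clear of it.
- **Vial position:** Before the press, the wrist camera put its axis within about 0.7 mm and 1° of the line, with the glass middle about 4 mm from the line's middle. After the press I checked it only by eye in the final wrist and top pictures, where it still lies along the line.
- **Button:** The shut fingers stopped at a tool height of 0.0499 m with 13.5 N, which matches the full 6 mm of travel. I did not measure that it came back up; I only lifted the fingers well clear of it.
- **Other objects:** In the final top picture the thin vial, flask, bottle and timer look unmoved. The arm is at rest with no contact force beyond sensor noise.

No check failed. One disagreement: the wrist camera put the button about 2 mm from where the pad's geometry places it, within the calibration error, so I pressed at the geometric spot.

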